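# Unlatch and open the sample chamber

## Task

Open the sample chamber on the lab bench. Push the sprung knob on its roof all the way down, keep it down while turning it clockwise (seen from above) to its stop, about 70 degrees, and let it pop back up there; that frees the door. Then swing the door open by its handle to at least 45 degrees and leave it standing open, without shifting the meter, the book or the level beside the chamber.

Things in the scene. Friction and masses are not known exactly. Their poses are not given: they have to be found in the camera images.
- chamber: Grey sheet-metal box with a black door, screwed to the bench: 200 (x) x 180 (y) x 170 high. Origin: centre of its underside on the bench; x points from the door to the back, y to the hinge side, z up. The door is on the -x face. The knob's axis stands on the roof at x=-45, y=+20. (mm)
- knob_grip (a point): Grip point on the vertical axis of the black bar knob on the roof, 44 above the roof when up (knob top 51). The grip bar is 14 thick, 46 long, 32 high, on a round skirt 48 across and 8 high whose upper face is 23 below this point. The bar runs along this point's y (white line towards -y), which is the chamber's y while locked. The point sinks and turns with the knob. (mm)
- plunger (a joint): How far the knob is pressed down, m: 0 up (spring, about 3 N), 0.009 fully down (about 9 N). A latch arm under the roof sits in a notch: the knob turns only when pressed more than about 7 mm, and cannot rise between its two notches.
- knob (a joint): Angle of the knob, rad: 0 locked, growing clockwise seen from above, 1.2 at its stop, where a second notch (from about 1.11) lets it pop up and the door is free. White marks on the roof show the white line's place at both ends.
- door_handle (a point): Point on the door's upright steel bar handle, 25 below the bar's upper end, 157 above the bench (13 below the roof), 35 in front of the door's face, 152 from the hinge line along the door. The bar is round, 14 thick, 107 long. x is the door's inward normal, y runs along the door to the hinge. Pinch it from above, fingers closing along y; moves with the door. (mm)
- door_hinge (a point): Point on the vertical hinge line, at the door's left edge (seen from the robot) in its outer face, 157 above the bench. (mm)
- door (a joint): Opening of the door, rad: 0 shut, growing as the handle swings out towards the robot and the hinge (clockwise seen from above), 1.7 at most. It stays where it is left. Locked until the knob is turned.
- meter: Loose hand meter, orange, 140 x 75 x 34 with a black dial of 8 on top, lying on the hinge side of the chamber; leave alone. Origin: centre of its underside. (mm)
- book: Loose dark red book lying flat, 156 x 114 x 35, on the handle side of the chamber; leave alone. Origin: centre of its underside. (mm)
- level: Loose round white bubble level, 56 mm across, 22 mm high, nearer the robot than the book; leave alone. Origin: centre of its underside.

How it is judged:
By the outcome, as a careful person would: the job done as asked, in the order asked, and still so for the second after the job is handed in, with the robot touching nothing.
It also fails if it takes over 58 s, if anything falls off the work surface, if the arm or the gripper's body presses on something with over 40 N, if the wrist force passes 120 N, or if a joint passes its speed limit or range.

## Robot

A 6-joint arm with a two-finger parallel gripper is mounted at the origin on the work surface. World frame = base frame: x ahead of the robot, y to its left, z up, the work surface at z = 0. Lengths are in m, angles in rad, forces in N, time in s.
With the tool pointing down it reaches from about 0.3 to 0.775 m from the base axis. Payload 14.6 kg.
Tool frame: the origin (TCP) lies midway between the tips of the shut fingers; the grasp point (between the pads) lies 19 mm behind it; z points along the fingers, y is the line along which they close (so a half turn about z gives the same grasp; the last joint's range is limited). The gripper opens to 94 mm and grips with 3 to 60 N. Pads are 16 mm wide; open, the fingers measure 119 mm over their backs; the gripper's body (75 mm by 177 mm) begins 78 mm behind the grasp point.
Start: joints at [-1.399, 0.3, 1.521, -0, 1.321, -0.067], TCP at [0.13, -0.534, 0.205] pointing down, gripper open.
Joint ranges: [-3.03, 3.03], [-0.79, 2.21], [0.23, 2.52], [-1.04, 4.18], [0, 3.07], [-2.55, 2.55]. Speed limits (rad/s): [2.22, 2.22, 2.57, 3.14, 3.14, 3.14].

## Interface

Orientations are given as a unit quaternion [x, y, z, w].
In Python, from plant import env gives the robot as it stands. The module is installed in compiled form; this text tells all that it offers.
- The arm moves only by the shell command python3 -m handwheel 'ROWS' [FORCE]. ROWS is a JSON object of lists of equal length, an entry for each row: "turn": the turn, a rotation vector about the tool's x, y, z scaled (see below), a list of three; "translation": the shift along the tool's x, y, z scaled (see below), a list of three; "fingers": the gripper's target within -1 to 1 (shut at 1, half-way at 0, fully open at -1). A call has 1 to 5 rows; each row shifts and turns the commanded pose from where the row before left it, along the tool's axes as they then stand; what a row does not reach is not made up. The controller multiplies each number of a shift by 40 mm and each number of a turn by 8 degrees. A row lasts 1/8 s, in which the tool goes at most 62.5 mm and 10.7 degrees, less where a joint would pass 70% of its speed; a pose out of reach is approached as far as the arm can. A call with a number of a shift or a turn outside -1 to 1 is refused whole. A call with a gripper value outside its range is refused whole. The fingers move at their own pace and stop on an object; FORCE is the grip in N (left out, the last holds). Time passes only in rows, so rows that do not move let the fingers close. It gives the time, the measured TCP pose, the force, the opening and the grip force at its end, in the units of the state.
- env.read_state(): the state, without advancing time (a new reading comes with each control period).
- env.capture(name): name is "scene" or "top" or "wrist"; returns a dict with "pixels" (420x560x3 uint8, blue, green, red), "z_map" (420x560 float32, m along the optical axis (not along the pixel's ray), 0 where there is no reading), "fx", "fy", "cx", "cy" (pixels), "R" (3x3) and "t" (3): a world point X has camera coordinates R X + t. Camera axes: x right, y down, z forward; pixel columns grow to the right and rows downward; lengths in m; the calibration is good to about 2 mm. The wrist camera is an equidistant fisheye: a pixel r from the principal point sees the ray r / f radians off the axis. A picture is of the moment at which its call begins.
- env.close_job(): hands the job in; it is judged then, once.
Trained networks look in the newest picture that a camera, given by its name, has taken for a name from the list of things; names that differ only in an ending like _2 or _b are one class to them, and where a whole thing is asked for, a point or a joint stands for the part that bears it (a point fixed in the world has none). Each returns a list of dicts, best first, with "score" (0 to 1); they miss things now and then, are a little off and sometimes report something else, mostly with a low value. They report only what shows in the picture. A call takes as long as a camera call.
- env.recognise(camera, name): "position" ([x, y, z] in m, in the coordinates of the camera as it stood for that picture, good to about 4 mm: the middle of the surface that is visible of it).
- env.masks_of(camera, name): "pixels" (420x560 bool, what is visible of it).
The state is a dict: "clock": time; "joint_pos": joint angles; "dq": joint speeds; "effort": joint torques, N m; "position": TCP position; "tcp_rot": TCP orientation; "force": force on the tool from outside, world axes, zero at the start; "ft_torque": the same for the moment, N m; "width": finger opening in m; "gripper_force": force on a finger pad.
Only numpy, scipy, OpenCV 4.12 (cv2) and the standard library are available. Lean on these libraries where they do the work, as an engineer would, in place of code of your own. Each camera call takes 0.05 s, during which the arm holds its last target. There are 200 camera calls.

## Working session

There is one attempt and no reset: what is moved stays moved. The work goes in short steps, Python scripts to look and compute and a shell command to move; the robot and the scene stay as the last step left them, time stands still between calls to the robot, and variables do not carry over. Pictures are saved under pics/ and viewed, at most 10 in all, crops included, and the job is handed in when it is done.

```bash
mkdir -p pics
cat > h.py <<'E'
import numpy as np, cv2
from plant import env
from scipy.spatial.transform import Rotation as Rn
def world(c,p): return np.array(c["R"]).T@(np.array(p)-np.array(c["t"]))
def cloud(c,mask=None):
    z=c["z_map"]; m=(z>0) if mask is None else (z>0)&mask
    v,u=np.nonzero(m); z=z[m]
    P=np.c_[(u-c["cx"])/c["fx"]*z,(v-c["cy"])/c["fy"]*z,z]
    return (P-np.array(c["t"]))@np.array(c["R"])
E
python3 - <<'E'
from h import *
for n in("top","scene"):
    c=env.capture(n); cv2.imwrite(f"pics/{n}0.png",c["pixels"])
    for k in("chamber","knob_grip","door_handle","door","meter","book","level"):
        r=env.recognise(n,k)
        print(n,k,[(round(x["score"],2),world(c,x["position"]).round(3).tolist()) for x in r[:2]])
        if n=="top" and k in("chamber","knob_grip","meter","book","level"):
            M=env.masks_of(n,k)
            if M:
                P=cloud(c,M[0]["pixels"]); h=np.percentile(P[:,2],90)
                Q=P[abs(P[:,2]-h)<.008][:,:2].astype(np.float32)
                print("  top z",h.round(3),"rect",cv2.minAreaRect(Q))
s=env.read_state();print({k:np.round(v,3).tolist() for k,v in s.items()})
E
```

```text
top chamber [(0.94, [0.688, -0.003, 0.166]), (0.69, [0.787, -0.24, 0.041])]
  top z 0.171 rect ((0.5758491158485413, -0.02588765323162079), (0.057999514043331146, 0.17992877960205078), 7.769190311431885)
top knob_grip [(0.55, [0.654, 0.004, 0.19])]
  top z 0.222 rect ((0.6542423963546753, 0.005538543686270714), (0.014547775499522686, 0.04432614892721176), 9.487024307250977)
top door_handle [(0.58, [0.589, -0.03, 0.165])]
top door [(0.56, [0.594, -0.031, 0.167])]
top meter [(0.92, [0.657, 0.198, 0.036])]
  top z 0.04 rect ((0.6575771570205688, 0.200461745262146), (0.07361896336078644, 0.13920867443084717), 76.20149230957031)
top book [(0.65, [0.785, -0.245, 0.039])]
  top z 0.04 rect ((0.7896930575370789, -0.2391490638256073), (0.11704165488481522, 0.1567773073911667), 85.12262725830078)
top level [(0.77, [0.571, -0.292, 0.025])]
  top z 0.026 rect ((0.5743666887283325, -0.29340869188308716), (0.053916480392217636, 0.05113167688250542), 89.78337097167969)
scene chamber [(0.77, [0.747, -0.01, 0.169]), (0.55, [0.798, -0.235, 0.034])]
scene knob_grip [(0.66, [0.659, 0.008, 0.199])]
scene door_handle [(0.69, [0.59, -0.048, 0.173])]
scene door [(0.74, [0.596, -0.049, 0.169])]
scene meter [(0.6, [0.669, 0.201, 0.031])]
scene book [(0.59, [0.801, -0.234, 0.035]), (0.52, [0.66, 0.009, 0.201])]
scene level [(0.68, [0.582, -0.292, 0.021])]
{'clock': 1.05, 'joint_pos': [-1.399, 0.3, 1.521, 0.0, 1.321, -0.067], 'dq': [0.001, -0.0, 0.001, 0.0, 0.001, -0.001], 'effort': [0.0, -53.166, -35.292, 0.071, 0.021, -0.0], 'position': [0.13, -0.534, 0.205], 'tcp_rot': [0.993, 0.119, 0.0, 0.0], 'force': [-0.426, -0.332, -0.168], 'ft_torque': [0.009, 0.002, 0.039], 'gripper_force': 0.0, 'width': 0.094}
```

```bash
python3 - <<'E'
import cv2,numpy as np
a=cv2.imread("pics/top0.png");b=cv2.imread("pics/scene0.png")
cv2.imwrite("pics/both.png",cv2.resize(np.vstack([a,b]),(400,600)) if 0 else cv2.resize(np.hstack([a,b]),(800,300)))
E
python3 - <<'E'
import sys; sys.path.insert(0,'.')
from h import *
for n in("top",):
    c=env.capture(n); P=cloud(c)
    Q=P[(abs(P[:,2]-.171)<.006)&(P[:,0]>.5)&(abs(P[:,1])<.17)][:,:2]
    # region connected: print bounds in frame at 8.5 deg
    for a in (7.8,8.5,9.5):
        t=np.radians(a);ex=np.array([np.cos(t),np.sin(t)]);ey=np.array([-ex[1],ex[0]])
        print(a,np.percentile(Q@ex,[.3,99.7]),np.percentile(Q@ey,[.3,99.7]),len(Q))
    print(cv2.minAreaRect(Q.astype(np.float32)))
    H=P[(abs(P[:,2]-.18)<.008)&(P[:,0]<.56)&(P[:,0]>.45)&(abs(P[:,1])<.17)]
    print("handle",len(H),H.mean(0) if len(H) else 0, H.min(0),H.max(0))
E
```

```text
7.8 [0.5793703  0.79333477] [-0.19321778 -0.01445631] 5402
8.5 [0.57800741 0.79209737] [-0.20167019 -0.02271408] 5402
9.5 [0.57530539 0.79061852] [-0.21449734 -0.03359852] 5402
((0.6754664182662964, -0.01241903007030487), (0.25438204407691956, 0.18030577898025513), 7.652226448059082)
handle 8 [ 0.55709205 -0.09051655  0.18046085] [ 0.5554401  -0.09591099  0.17555119] [ 0.55835023 -0.08538516  0.18212602]
```

View pics/both.png

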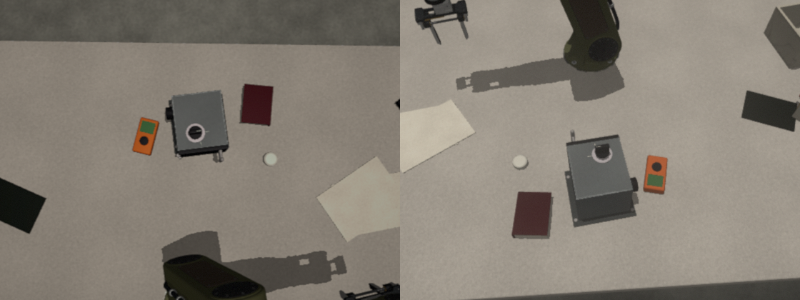

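The top view shows the chamber in the middle, turned about 8° counter-clockwise. The knob is at (195,132) and the handle at (218,156). The book is to the right, the meter to the left, and the level at (270,158). Next I'll approach the knob from above.

```bash
python3 -m handwheel '{"turn":[[0,0,0],[0,0,0],[0,0,0],[0,0,0],[0,0,0]],"translation":[[1,-0.63,-0.4],[1,-0.63,-0.4],[1,-0.63,-0.4],[1,-0.63,-0.4],[1,-0.63,-0.4]],"fingers":[-1,-1,-1,-1,-1]}' 60
python3 -m handwheel '{"turn":[[0,0,0],[0,0,0],[0,0,0],[0,0,0],[0,0,0]],"translation":[[1,-0.63,0],[1,-0.63,0],[1,-0.63,0],[1,-0.63,0],[1,-0.63,0]],"fingers":[-1,-1,-1,-1,-1]}'
python3 -m handwheel '{"turn":[[0,0,0],[0,0,0],[0,0,0],[0,0,0],[0,0,0]],"translation":[[1,-0.63,0],[1,-0.63,0],[1,-0.63,0],[1,-0.63,0],[1,-0.63,0]],"fingers":[-1,-1,-1,-1,-1]}'
python3 -m handwheel '{"turn":[[0,0,-1],[0,0,-1],[0,0,-1],[0,0,-1],[0,0,-1]],"translation":[[0,0,0],[0,0,0],[0,0,0],[0,0,0],[0,0,0]],"fingers":[-1,-1,-1,-1,-1]}'
python3 -m handwheel '{"turn":[[0,0,-1],[0,0,-1],[0,0,-1],[0,0,-1],[0,0,-1]],"translation":[[0,0,0],[0,0,0],[0,0,0],[0,0,0],[0,0,0]],"fingers":[-1,-1,-1,-1,-1]}'
python3 - <<'E'
from h import *
c=env.capture("wrist"); cv2.imwrite("pics/w1.png",c["pixels"])
t=env.capture("top")
for n,k in(("wrist","knob_grip"),("top","knob_grip"),("top","door_handle")):
    r=env.recognise(n,k); cc=c if n=="wrist" else t
    print(n,k,[(round(x["score"],2),world(cc,x["position"]).round(3).tolist()) for x in r[:2]])
s=env.read_state();print(s["position"],s["tcp_rot"],s["joint_pos"],np.degrees(np.arctan2(*Rn.from_quat(s["tcp_rot"]).as_matrix()[[1,0],0])))
E
```

```text
clock: 1.72
position: [0.2955, -0.3634, 0.2861]
tcp_rot: [0.993, 0.119, 0.0, 0.0]
force: [-0.3, 0.1, 0.5]
width: 0.0943
gripper_force: 0.0
clock: 2.35
position: [0.4601, -0.1936, 0.2856]
tcp_rot: [0.993, 0.119, 0.0, 0.0]
force: [0.2, -1.1, 0.6]
width: 0.0941
gripper_force: 0.0
clock: 2.98
position: [0.6246, -0.0239, 0.2854]
tcp_rot: [0.993, 0.119, 0.0, 0.0]
force: [1.0, -0.5, -0.0]
width: 0.0941
gripper_force: 0.0
clock: 3.6
position: [0.6237, -0.0252, 0.2854]
tcp_rot: [0.891, 0.454, -0.0, -0.0]
force: [0.1, 0.7, 0.2]
width: 0.0943
gripper_force: 0.0
clock: 4.22
position: [0.6236, -0.0252, 0.2854]
tcp_rot: [0.682, 0.731, -0.0, -0.0]
force: [-0.4, 0.4, -0.9]
width: 0.0939
gripper_force: 0.0
wrist knob_grip [(0.84, [0.65, 0.007, 0.19]), (0.39, [0.749, -0.211, 0.034])]
top knob_grip [(0.31, [0.592, 0.017, 0.167])]
top door_handle [(0.5, [0.585, 0.016, 0.166])]
[ 0.62364748 -0.02518394  0.28542019] [ 6.85177652e-01  7.28375991e-01  5.42492989e-06 -2.98732842e-05] [-9.90521933e-02  4.29415288e-01  1.16359852e+00  4.50431245e-05
  1.54861959e+00 -1.60154375e-01] 93.50083978887945
```

View pics/w1.png

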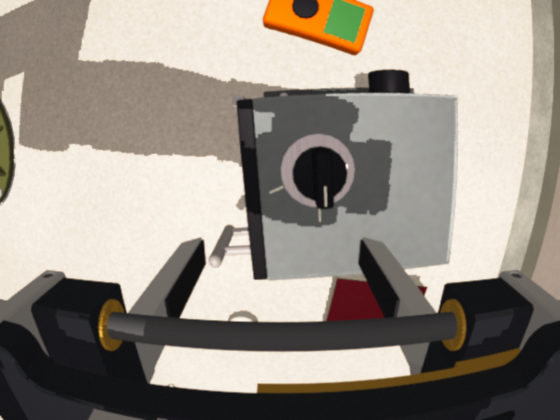

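The wrist view shows the knob at (320,175), with its white line pointing at the locked mark (319,215). The stop mark is at (277,190) and the handle bar's top is at (217,258). I'll refine both positions from the wrist depth.

```bash
cat >> h.py <<'E'
def fcloud(c):
    z=c["z_map"]; v,u=np.nonzero(z>0); z=z[z>0]
    a=(u-c["cx"])/c["fx"]; b=(v-c["cy"])/c["fy"]; r=np.hypot(a,b)+1e-9
    P=np.c_[a/r*np.tan(r)*z,b/r*np.tan(r)*z,z]
    return (P-np.array(c["t"]))@np.array(c["R"])
E
python3 - <<'E'
from h import *
c=env.capture("wrist");P=fcloud(c)
def near(x,y,d,z0,z1): return P[(np.hypot(P[:,0]-x,P[:,1]-y)<d)&(P[:,2]>z0)&(P[:,2]<z1)]
K=near(.654,.006,.05,.213,.235);print("knob",len(K),np.median(K[:,2]),cv2.minAreaRect(K[:,:2].astype(np.float32)),K.mean(0))
H=near(.556,-.09,.04,.174,.195);print("handle",len(H),H.mean(0),H.min(0),H.max(0))
Q=P[(abs(P[:,2]-.17)<.005)&(P[:,0]>.52)&(P[:,0]<.85)&(abs(P[:,1])<.15)];print("roof",np.median(Q[:,2]),cv2.minAreaRect(Q[:,:2].astype(np.float32)))
E
```

```text
knob 1077 0.22048481743412468 ((0.6534574031829834, 0.008985154330730438), (0.014446624554693699, 0.04599204659461975), 7.224642753601074) [0.65288509 0.00944807 0.22022548]
handle 152 [ 0.56132806 -0.08488354  0.17927977] [ 0.55367194 -0.09296076  0.17424257] [ 0.56775579 -0.07931841  0.18257578]
roof 0.16971608730809004 ((0.674066960811615, -0.008846782147884369), (0.25492048263549805, 0.18066085875034332), 7.697159290313721)
```

```bash
python3 -m handwheel '{"turn":[[0,0,-0.5],[0,0,0],[0,0,0],[0,0,0],[0,0,0]],"translation":[[0,0,0],[0.74,0.85,0],[0,0,0.75],[0,0,0.75],[0,0,0.76]],"fingers":[-1,-1,-1,-1,-1]}'
python3 -m handwheel '{"turn":[[0,0,0],[0,0,0],[0,0,0],[0,0,0],[0,0,0]],"translation":[[0,0,0],[0,0,0],[0,0,0],[0,0,0],[0,0,0]],"fingers":[0.3,0.6,1,1,1]}' 40
```

```text
clock: 5.15
position: [0.6533, 0.0088, 0.194]
tcp_rot: [0.659, 0.752, -0.0, 0.0]
force: [0.5, 0.3, -0.7]
width: 0.0941
gripper_force: 0.0
clock: 5.78
position: [0.6535, 0.0087, 0.1954]
tcp_rot: [0.658, 0.753, 0.0, 0.0]
force: [-0.2, 0.4, -0.1]
width: 0.0473
gripper_force: 0.0
```

```bash
python3 -m handwheel '{"turn":[[0,0,0],[0,0,0],[0,0,0],[0,0,0],[0,0,0]],"translation":[[0,0,0],[0,0,0],[0,0,0],[0,0,0],[0,0,0]],"fingers":[1,1,1,1,1]}' 40
python3 -m handwheel '{"turn":[[0,0,0],[0,0,0],[0,0,0],[0,0,0],[0,0,0]],"translation":[[0,0,0.1],[0,0,0.05],[0,0,0.05],[0,0,0.04],[0,0,0]],"fingers":[1,1,1,1,1]}'
```

```text
clock: 6.4
position: [0.6539, 0.0087, 0.1951]
tcp_rot: [0.658, 0.753, 0.001, 0.001]
force: [5.1, 1.7, -1.5]
width: 0.0136
gripper_force: 40.0
clock: 7.02
position: [0.6539, 0.0088, 0.1864]
tcp_rot: [0.658, 0.753, 0.001, 0.001]
force: [3.5, 0.4, 9.0]
width: 0.0136
gripper_force: 40.0
```

```bash
python3 -m handwheel '{"turn":[[0,0,0],[0,0,0.6],[0,0,1],[0,0,1],[0,0,1]],"translation":[[0,0,0.04],[0,0,0],[0,0,0],[0,0,0],[0,0,0]],"fingers":[1,1,1,1,1]}'
python3 -m handwheel '{"turn":[[0,0,1],[0,0,1],[0,0,1],[0,0,1],[0,0,0]],"translation":[[0,0,0],[0,0,0],[0,0,0],[0,0,0],[0,0,0]],"fingers":[1,1,1,1,1]}'
python3 - <<'E'
from h import *
s=env.read_state();print(s["position"],s["force"],s["ft_torque"],s["joint_pos"],97.6-np.degrees(np.arctan2(*Rn.from_quat(s["tcp_rot"]).as_matrix()[[1,0],0])))
E
```

```text
clock: 7.65
position: [0.6542, 0.0087, 0.186]
tcp_rot: [0.826, 0.564, 0.002, 0.001]
force: [2.3, 0.2, 14.1]
width: 0.0138
gripper_force: 40.0
clock: 8.28
position: [0.6545, 0.0086, 0.186]
tcp_rot: [0.949, 0.315, 0.002, 0.001]
force: [5.5, 0.1, 12.8]
width: 0.0138
gripper_force: 40.0
[0.65445348 0.00859674 0.18596205] [ 5.48368341  0.06612038 12.79463544] [ 0.05522305 -0.87914633 -0.04026221] [-4.28045811e-02  5.48244106e-01  1.21708857e+00 -2.29073101e-05
  1.37165956e+00  8.86476279e-01] 60.84331700880649
```

```bash
python3 -m handwheel '{"turn":[[0,0,0.6],[0,0,0.4],[0,0,0.1],[0,0,0]],"translation":[[0,0,0],[0,0,0],[0,0,0],[0,0,0]],"fingers":[1,1,1,1]}'
python3 - <<'E'
from h import *
s=env.read_state();print(s["position"],s["force"],s["ft_torque"],97.6-np.degrees(np.arctan2(*Rn.from_quat(s["tcp_rot"]).as_matrix()[[1,0],0])))
E
```

```text
clock: 8.78
position: [0.6545, 0.0085, 0.186]
tcp_rot: [0.97, 0.243, 0.002, 0.001]
force: [5.3, -1.0, 11.9]
width: 0.0139
gripper_force: 40.0
[0.65452567 0.00848835 0.18597147] [ 5.28721103 -0.95012049 11.88206199] [-0.04907    -0.93030594  0.26975984] 69.52098074126991
```

At the stop: 69.5°, with the torque rising. I'll let the knob rise while still holding it, then check.

```bash
python3 -m handwheel '{"turn":[[0,0,0],[0,0,0],[0,0,0],[0,0,0],[0,0,0]],"translation":[[0,0,-0.08],[0,0,-0.08],[0,0,-0.08],[0,0,-0.03],[0,0,0]],"fingers":[1,1,1,1,1]}'
python3 -m handwheel '{"turn":[[0,0,0],[0,0,0],[0,0,0],[0,0,0],[0,0,0]],"translation":[[0,0,0],[0,0,0],[0,0,0],[0,0,0],[0,0,0]],"fingers":[0,0,0,0,0]}'
```

```text
clock: 9.4
position: [0.6544, 0.0085, 0.1951]
tcp_rot: [0.97, 0.243, 0.002, 0.001]
force: [10.3, -0.2, 2.1]
width: 0.0137
gripper_force: 40.0
clock: 10.02
position: [0.6534, 0.0087, 0.1946]
tcp_rot: [0.97, 0.243, -0.0, -0.0]
force: [-0.1, -0.9, 0.2]
width: 0.047
gripper_force: 0.0
```

```bash
python3 -m handwheel '{"turn":[[0,0,0],[0,0,0],[0,0,0.86],[0,0,0.85],[0,0,0.85]],"translation":[[0,0,-0.75],[0,0,-0.8],[0,0,-0.8],[0,0,0],[0,0,0]],"fingers":[0,0,0,0,0]}'
python3 -m handwheel '{"turn":[[0,0,0],[0,0,0],[0,0,0],[0,0,0],[0,0,0]],"translation":[[-0.87,0.69,0],[-0.87,0.69,0],[-0.88,0.68,0],[0,0,0],[0,0,0]],"fingers":[0,0,0,0,0]}'
python3 - <<'E'
from h import *
s=env.read_state();print(s["position"],s["joint_pos"],np.degrees(np.arctan2(*Rn.from_quat(s["tcp_rot"]).as_matrix()[[1,0],0])))
c=env.capture("wrist");P=fcloud(c); cv2.imwrite("pics/w2.png",c["pixels"])
def near(x,y,d,z0,z1): return P[(np.hypot(P[:,0]-x,P[:,1]-y)<d)&(P[:,2]>z0)&(P[:,2]<z1)]
K=near(.654,.006,.05,.213,.235);print("knob",len(K))
if len(K):print(np.median(K[:,2]),cv2.minAreaRect(K[:,:2].astype(np.float32)))
H=near(.557,-.09,.03,.174,.195);print("handle",len(H))
if len(H):print(H.mean(0),H.min(0),H.max(0))
E
```

```text
clock: 10.65
position: [0.6534, 0.0087, 0.289]
tcp_rot: [0.998, 0.064, 0.0, 0.0]
force: [0.3, 0.4, -0.5]
width: 0.0469
gripper_force: 0.0
clock: 11.28
position: [0.5607, -0.0866, 0.2888]
tcp_rot: [0.998, 0.066, 0.0, -0.0]
force: [0.7, -0.1, -0.2]
width: 0.0471
gripper_force: 0.0
[ 0.56070109 -0.08659961  0.28883028] [-2.17887130e-01  2.91413611e-01  1.34025983e+00  1.96575888e-04
  1.50952774e+00  1.22033096e+00] 7.595485265387348
knob 1029
0.22033566332681417 ((0.653570294380188, 0.008409055881202221), (0.04649616777896881, 0.01478814147412777), 28.548908233642578)
handle 176
[ 0.56141388 -0.08645582  0.17935901] [ 0.55380582 -0.09311458  0.17401326] [ 0.56689209 -0.07979732  0.18259794]
```

View pics/w2.png

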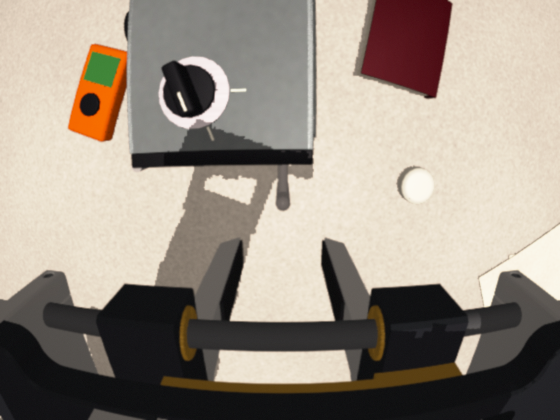

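Knob is up (top at 0.220) and turned about 69°, with its white line at the stop mark near (205,130). The handle top is at (283,203), between the fingers. I'll lower and grip it.

```bash
python3 -m handwheel '{"turn":[[0,0,0],[0,0,0],[0,0,0],[0,0,0],[0,0,0]],"translation":[[0,0,0.9],[0,0,0.9],[0,0,0.9],[0,0,0.97],[0,0,0]],"fingers":[0,0,0,0,0]}' 25
python3 -m handwheel '{"turn":[[0,0,0],[0,0,0],[0,0,0],[0,0,0],[0,0,0]],"translation":[[0,0,0],[0,0,0],[0,0,0],[0,0,0],[0,0,0]],"fingers":[0.5,1,1,1,1]}' 25
python3 -m handwheel '{"turn":[[0,0,0.5],[0,0,0.5],[0,0,0]],"translation":[[-0.26,-0.07,0],[-0.26,-0.07,0],[0,0,0]],"fingers":[1,1,1]}'
```

```text
clock: 11.95
position: [0.5596, -0.0859, 0.1393]
tcp_rot: [0.998, 0.067, -0.003, -0.001]
force: [0.8, 0.2, 0.2]
width: 0.0473
gripper_force: 0.0
clock: 12.58
position: [0.5607, -0.0874, 0.1425]
tcp_rot: [0.998, 0.066, 0.001, 0.0]
force: [-0.9, -4.5, 4.4]
width: 0.0133
gripper_force: 25.0
clock: 12.95
position: [0.5389, -0.0837, 0.1425]
tcp_rot: [1.0, -0.004, 0.0, 0.0]
force: [-0.9, -4.7, 4.0]
width: 0.0135
gripper_force: 25.0
```

```bash
python3 -m handwheel '{"turn":[[0,0,1],[0,0,1],[0,0,1],[0,0,0]],"translation":[[-0.52,-0.16,0],[-0.52,-0.16,0],[-0.52,-0.16,0],[0,0,0]],"fingers":[1,1,1,1]}'
python3 -m handwheel '{"turn":[[0,0,1],[0,0,1],[0,0,1],[0,0,0.3],[0,0,0]],"translation":[[-0.52,-0.16,0],[-0.52,-0.16,0],[-0.52,-0.16,0],[-0.16,-0.04,0],[0,0,0]],"fingers":[1,1,1,1,1]}'
python3 - <<'E'
from h import *
s=env.read_state();print(s["force"],s["joint_pos"],7.6-np.degrees(np.arctan2(*Rn.from_quat(s["tcp_rot"]).as_matrix()[[1,0],0])))
E
```

```text
clock: 13.45
position: [0.4797, -0.0553, 0.1425]
tcp_rot: [0.977, -0.212, -0.0, 0.0]
force: [-5.0, -6.2, 5.1]
width: 0.0137
gripper_force: 25.0
clock: 14.08
position: [0.4349, 0.0, 0.1424]
tcp_rot: [0.903, -0.429, -0.0, 0.0]
force: [-8.8, -4.0, 8.7]
width: 0.0138
gripper_force: 25.0
[-8.82229093 -4.01297846  8.74802018] [-8.39039921e-02  1.11718048e-01  1.90443436e+00 -4.79156258e-04
  1.12618833e+00  2.37349814e+00] 58.38695836032475
```

Release slowly, retreat straight up, then check.

```bash
python3 -m handwheel '{"turn":[[0,0,0],[0,0,0],[0,0,0],[0,0,0],[0,0,0]],"translation":[[0,0,0],[0,0,0],[0,0,0],[0,0,0],[0,0,0]],"fingers":[0.4,0.2,0,0,0]}'
python3 -m handwheel '{"turn":[[0,0,0],[0,0,0],[0,0,0],[0,0,0],[0,0,0]],"translation":[[0,0,-0.6],[0,0,-0.9],[0,0,-0.9],[0,0,-0.9],[0,0,0]],"fingers":[0,0,0,0,0]}'
python3 - <<'E'
from h import *
c=env.capture("wrist");P=fcloud(c); cv2.imwrite("pics/w3.png",c["pixels"])
H=P[(np.hypot(P[:,0]-.435,P[:,1])<.03)&(P[:,2]>.174)&(P[:,2]<.195)];print("handle",len(H),H.mean(0) if len(H) else 0)
K=P[(np.hypot(P[:,0]-.653,P[:,1]-.0085)<.05)&(P[:,2]>.205)&(P[:,2]<.235)]
if len(K):print(np.median(K[:,2]),cv2.minAreaRect(K[:,:2].astype(np.float32)))
t=env.capture("top")
for k in("meter","book","level"):
    r=env.recognise("top",k)
    print(k,[(round(x["score"],2),world(t,x["position"]).round(3).tolist()) for x in r[:1]])
E
```

```text
clock: 14.7
position: [0.4355, -0.0002, 0.1418]
tcp_rot: [0.903, -0.429, -0.0, -0.0]
force: [-0.1, 0.2, 0.3]
width: 0.0471
gripper_force: 0.0
clock: 15.32
position: [0.4362, -0.0003, 0.276]
tcp_rot: [0.903, -0.429, 0.002, -0.001]
force: [0.1, 0.3, -0.8]
width: 0.0468
gripper_force: 0.0
handle 192 [ 0.43519713 -0.00060688  0.1793273 ]
0.220105823207797 ((0.6528105735778809, 0.008274530060589314), (0.04655424505472183, 0.014495158568024635), 29.309127807617188)
meter [(0.61, [0.655, 0.196, 0.034])]
book [(0.92, [0.787, -0.242, 0.041])]
level [(0.62, [0.575, -0.293, 0.03])]
```

View pics/w3.png

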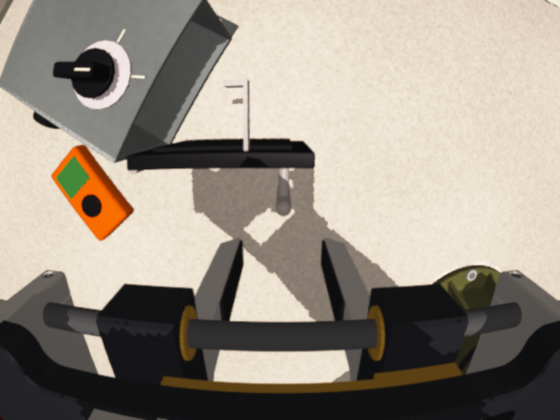

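The door stands open by about 58°: its edge is at (310,155) and the handle at (283,205). The knob is up at the stop mark (137,76), the gripper is clear, and the meter, book and level have not moved.

```bash
python3 -c "
from plant import env
print(env.close_job())"
```

```text
the job is handed in; nothing more can be done
None
```

The job is handed in: the knob is turned about 69° to its stop and popped back up, the door stands open at about 58°, and the meter, book and level have not visibly moved.

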